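Sweep the heel lifts into the bay

TASK

Sweep the two leather heel lifts along the bench top with the outside of your fingers into the three-sided wooden bay, through its open front, until both lie flat and completely inside it. Do not pick them up, and leave the wax block, thread spool and roll of tape where they are.

Things in the scene. Friction and masses are not known exactly. Their poses are not given: they have to be found in the camera images.
- bay: three-sided bay of light wood fixed to the bench, open at the front (towards the robot), bench top as floor; inside 300 mm wide (y), 90 mm deep (x); walls 30 mm high, 14 thick, side walls with round ends 7 mm past the front line. Origin: centre of the inside floor, at bench height; +x to the back wall (inner face x = +45 mm), front line x = -45 mm, side walls' inner faces y = +-150 mm. Turned up to 0.15 rad
- lift_a: heel lift: flat D-shaped piece of brown leather, 65 x 69 mm, 10 mm thick, about 30 g, loose, flat on the bench; the two are alike and lie at any two of three places in a row in front of the bay (the wax block at the third). Origin: centre of its underside; its outline lies 32 to 46 mm from it. It stops when no longer pushed. At least 45 mm is free to the left and right of the row
- lift_b: heel lift: flat D-shaped piece of brown leather, 65 x 69 mm, 10 mm thick, about 30 g, loose, flat on the bench; the two are alike and lie at any two of three places in a row in front of the bay (the wax block at the third). Origin: centre of its underside; its outline lies 32 to 46 mm from it. It stops when no longer pushed. At least 45 mm is free to the left and right of the row
- wax_block: block of yellow-brown thread wax, 34 x 52 mm and 20 mm high, loose, to be left alone; lies in the same row as the two heel lifts, beside or between them. Origin: centre of its underside; its y axis is the long one
- spool: wooden spool of blue thread standing upright, 40 mm across and 50 mm high, loose, to be left alone; on the bench to the right of the row. Origin: centre of its underside
- tape_roll: roll of masking tape lying flat, about 110 mm across and 36 mm high, loose, to be left alone; to the right of the bay. Origin: centre of its underside
There are look-alikes about, which are no part of the job. What is shaped like the lift_a but orange is not meant.

How it is judged:
At the end, for the whole second after the job is handed in: both heel lifts lie flat on the bench (underside below 6 mm) and at rest between the side walls of the bay, each centre at least 32 mm behind the line of its open front; wax block, spool and tape roll within 15 mm of where they stood (x of lift_a in the frame of bay between -0.013 and 0.045 m and y of lift_a in the frame of bay between -0.15 and 0.15 m and height (world z) of each of lift_a, lift_b below 0.006 m and linear speed of each of lift_a, lift_b below 0.01 m/s and x of lift_b in the frame of bay between -0.013 and 0.045 m and y of lift_b in the frame of bay between -0.15 and 0.15 m and distance of each of wax_block, spool, tape_roll from where it was at the start of the episode below 0.015 m); the robot touches nothing.
It fails at once if a heel lift is lifted off the bench (more than 18 mm) instead of being swept along it (height (world z) of any of lift_a, lift_b above 0.018 m).
It fails at once if the wax block is pushed out of its place (more than 15 mm) (distance of wax_block from where it was at the start of the episode above 0.015 m).
It fails at once if the thread spool is pushed out of its place (more than 15 mm) (distance of spool from where it was at the start of the episode above 0.015 m).
It fails at once if the roll of tape is pushed out of its place (more than 15 mm) (distance of tape_roll from where it was at the start of the episode above 0.015 m).
It also fails if it takes over 64 s, if anything falls off the work surface, if the arm or the gripper's body presses on something with over 40 N, if the wrist force passes 120 N, or if a joint passes its speed limit or range.

ROBOT

A 7-joint arm with a two-finger parallel gripper is mounted at the origin on a cart in front of the work surface, level with it; the furniture and walls round the work are solid. World frame = base frame: x ahead of the robot, y to its left, z up, the work surface at z = 0. Lengths are in m, angles in rad, forces in N, time in s.
With the tool pointing down it reaches from about 0.425 to 0.925 m from the base axis. Payload 6.8 kg.
Tool frame: the origin (TCP) lies midway between the tips of the shut fingers; the grasp point (between the pads) lies 19 mm behind it; z points along the fingers, y is the line along which they close (so a half turn about z gives the same grasp; the last joint's range is limited). The gripper opens to 85 mm and grips with 20 to 120 N. Pads are 22 mm wide; open, the fingers measure 114 mm over their backs; the gripper's body (76 mm by 85 mm) begins 54 mm behind the grasp point. The pads swing forward as they close: fully open they stand 13 mm farther back than shut.
Start: joints at [-1.409, 0.477, 0.022, 1.555, -0.011, 1.109, -0.083], TCP at [0.18, 0.651, 0.231] pointing down, gripper open.
Joint ranges: [-2.96, 2.96], [-0.34, 2.1], [-1.41, 1.46], [0.24, 2.44], [-1.37, 4.51], [0.17, 1.92], [-2.96, 2.96]. Speed limits (rad/s): [2.39, 2.39, 3.14, 3.14, 3.14, 3.14, 3.14].

INTERFACE

Orientations are given as a unit quaternion [w, x, y, z].
In Python, from station import readout, imaging, hand_in gives the robot as it stands.
- The arm moves only by the tool drive_tool, never from a script. Its argument "series" is a list of rows, each a list of 5 numbers: the shift along the tool's x, y, z in cm, then the turn about the tool's z in degrees, then the closure, from -1 (fully open) to 1 (shut). A call has 1 to 8 rows; each row shifts and turns the commanded pose from where the row before left it, along the tool's axes as they then stand; what a row does not reach is not made up. A row lasts 1/10 s, in which the tool goes at most 50 mm and 8.59 degrees, less where a joint would pass 70% of its speed; a pose out of reach is approached as far as the arm can. A call with a gripper value outside its range is refused whole. The fingers move at their own pace and stop on an object; "squeeze" is the grip in N (left out, the last holds). Time passes only in rows, so rows that do not move let the fingers close. It gives the time, the measured TCP pose, the force, the opening and the grip force at its end, in the units of the state.
- readout.get_obs(): the state, without advancing time (a new reading comes with each control period).
- imaging.read_camera(name): name is "side" or "top" or "wrist"; returns the picture (420x560x3 uint8, red, green, blue); there is no depth.
- imaging.camera_model(name): a dict with "vfov" (degrees; the focal length in pixels is half the picture's height over the tangent of half this angle, whatever the lens; pixels are square), "cx", "cy" (the principal point, pixels), "xyz" and "orientation" of the camera in the world. Camera axes: x right, y down, z forward; pixel columns grow to the right and rows downward; lengths in m; the calibration is good to about 2 mm. The wrist camera is an equidistant fisheye: a pixel r from the principal point sees the ray r / f radians off the axis. A picture is of the moment at which its call begins: read the wrist's pose just before it. camera_model takes no time and is no camera call; for the wrist camera it gives the pose at the moment of the call.
- hand_in(): hands the job in; it is judged then, once.
Trained networks look in the newest picture that a camera, given by its name, has taken for a name from the list of things; names that differ only in an ending like _2 or _b are one class to them, and where a whole thing is asked for, a point or a joint stands for the part that bears it (a point fixed in the world has none). Each returns a list of dicts, best first, with "conf" (0 to 1); they miss things now and then, are a little off and sometimes report something else, mostly with a low value. They report only what shows in the picture. A call takes as long as a camera call. They do not tell look-alikes from the thing itself.
- imaging.cut_out(thing, camera): "mask" (420x560 bool, what is visible of it) and "centre" ([column, row] in pixels, amid what is visible of it).
The state is a dict: "t": time; "q": joint angles; "joint_vel": joint speeds; "joint_torque": joint torques, N m; "eef_pos": TCP position; "tool_rot": TCP orientation; "contact_force": force on the tool from outside, world axes, zero at the start; "torque": the same for the moment, N m; "gripper_width": opening from 0.0 (shut) to 1.0 (fully open); "grasp_force": force on a finger pad.
Only numpy, scipy, OpenCV 4.12 (cv2) and the standard library are available. Lean on these libraries where they do the work, as an engineer would, in place of code of your own. Each camera call takes 0.05 s, during which the arm holds its last target. There are 200 camera calls.

## Working session

There is one attempt and no reset: what is moved stays moved. The work goes in short steps, Python scripts to look and compute and a tool call to move; the robot and the scene stay as the last step left them, time stands still between calls to the robot, and variables do not carry over. Pictures are saved under pics/ and viewed, at most 10 in all, crops included, and the job is handed in when it is done.

Besides the shell and the picture viewer there is one more tool, called after "Emit:" in YAML: its name, and indented under it one key for each argument. drive_tool: Moves the arm, as the interface text tells. Its arguments: {"type":"object","properties":{"series":{"type":"array"},"squeeze":{"type":"number"}},"required":["series"]}

```bash
mkdir -p pics; cat > h.py <<'E'
import numpy as np, cv2
from scipy.spatial.transform import Rotation as R
from station import readout, imaging, hand_in
def rot(q): return R.from_quat([q[1],q[2],q[3],q[0]]).as_matrix()
def world(cam,px,z=0.):
    m=imaging.camera_model(cam); f=210/np.tan(np.radians(m["vfov"])/2)
    p=np.atleast_2d(np.array(px,float)); d=np.c_[(p[:,0]-m["cx"])/f,(p[:,1]-m["cy"])/f,np.ones(len(p))]
    d=d@rot(m["orientation"]).T; o=np.array(m["xyz"]); return o+d*((z-o[2])/d[:,2])[:,None]
def save(cam,n): 
    im=imaging.read_camera(cam); cv2.imwrite(f"pics/{n}.png",im[:,:,::-1]); return im
E
python3 - <<'E'
from h import *
np.set_printoptions(precision=3,suppress=True)
o=readout.get_obs(); print(o["eef_pos"],o["tool_rot"],o["t"])
im=save("top","top0")
for n,z in [("lift_a",.01),("wax_block",.02),("spool",.05),("tape_roll",.036),("bay",.03)]:
    for d in imaging.cut_out(n,"top"):
        v,u=np.where(d["mask"]); w=world("top",np.c_[u,v],z)
        print(n,round(d["conf"],2),d["centre"],len(u),w.mean(0)[:2],w.min(0)[:2],w.max(0)[:2],im[d["mask"]].mean(0).round())
        if n=="bay": print(cv2.minAreaRect(w[:,:2].astype(np.float32)))
E
```

```text
[0.18 0.65 0.23] [-0.     0.135  0.991 -0.001] 0.0
lift_a 0.93 [146.6, 174.3] 777 [0.628 0.048] [0.595 0.009] [0.661 0.082] [221. 119.  49.]
lift_a 0.68 [276.6, 260.0] 785 [ 0.439 -0.243] [ 0.403 -0.277] [ 0.47  -0.212] [170. 129.  85.]
lift_a 0.63 [333.5, 240.5] 865 [ 0.479 -0.363] [ 0.444 -0.405] [ 0.515 -0.329] [114.  81.  55.]
wax_block 0.67 [231.6, 245.5] 379 [ 0.467 -0.142] [ 0.44  -0.165] [ 0.495 -0.118] [166. 132.  79.]
spool 0.7 [414.4, 259.1] 392 [ 0.44  -0.528] [ 0.422 -0.553] [ 0.459 -0.503] [141. 115.  87.]
tape_roll 0.72 [427.2, 206.5] 1413 [ 0.544 -0.541] [ 0.491 -0.597] [ 0.598 -0.482] [180. 159. 112.]
bay 0.57 [278.4, 167.7] 2068 [ 0.63  -0.247] [ 0.531 -0.419] [ 0.673 -0.085] [158. 140. 106.]
((0.60405433177948, -0.2519381046295166), (0.11492831259965897, 0.3278980255126953), 5.883592128753662)
```

View pics/top0.png

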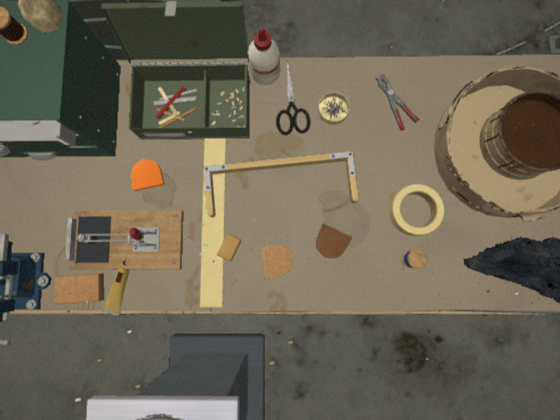

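Top view: the row is wax (231,246), light brown lift (277,260) and dark brown lift (333,240). The orange decoy is at (147,174). The bay's back wall runs from (207,170) to (352,155), so it is turned about +0.10 rad. I'll turn the tool to the bay's axes (tool −x = bay +x), then travel there in an arc.

Emit:
drive_tool:
  series:
    - [0, 0, 0, -8, 0.3]
    - [0, 0, 0, -8, 0.3]
    - [0, 0, 0, -5.4, 0.3]
    - [-2.5, -3.5, 0, 0, 0.3]
    - [-2.5, -3.5, 0, 0, 0.3]
    - [-2.5, -3.5, 0, 0, 0.3]
    - [-2.5, -3.5, 0, 0, 0.3]
    - [-2.5, -3.5, 0, 0, 0.3]

```text
t: 1.1
eef_pos: [0.3234, 0.488, 0.2314]
tool_rot: [0.0, -0.052, 0.999, 0.0]
contact_force: [0.5, -0.3, 0.5]
gripper_width: 0.348
grasp_force: 0.0
```

```bash
cat >> h.py <<'E'
np.set_printoptions(precision=4,suppress=True)
TH=0.1027; BO=np.array([0.6006,-0.2523]); C,S=np.cos(TH),np.sin(TH)
def bay(p): p=np.atleast_2d(p)[:,:2]-BO; return np.c_[p@[C,S],p@[-S,C]]
E
cat > st.py <<'E'
from h import *
o=readout.get_obs(); m=rot(o["tool_rot"])
print("t",o["t"],"bay",bay(o["eef_pos"]),"world",o["eef_pos"],"yaw err deg",np.degrees(np.arctan2(-m[0,1],m[1,1])-TH),"g",o["gripper_width"],o["contact_force"])
E
cat > look.py <<'E'
from h import *
import sys
im=save("top",sys.argv[1])
for n,z in [("lift_a",.01),("wax_block",.02),("spool",.05),("tape_roll",.036),("bay",.03)]:
    for d in imaging.cut_out(n,"top"):
        v,u=np.where(d["mask"]); b=bay(world("top",np.c_[u,v],z))
        print(n,round(d["conf"],2),len(u),"mean",b.mean(0),"min",b.min(0),"max",b.max(0),"rectc",np.array(cv2.minAreaRect(b.astype(np.float32))[0]))
E
python3 st.py; python3 look.py top1
```

```text
t 1.1 bay [[-0.1999  0.7649]] world [0.3234 0.488  0.2314] yaw err deg 0.05608779271164558 g 0.347689090721981 [ 0.493  -0.3373  0.4608]
lift_a 0.95 778 mean [0.0586 0.2961] min [0.0268 0.2591] max [0.0939 0.3306] rectc [0.0616 0.2968]
lift_a 0.6 809 mean [-0.1602  0.0266] min [-0.1956 -0.0087] max [-0.1269  0.0565] rectc [-0.1598  0.023 ]
lift_a 0.56 821 mean [-0.1333 -0.0973] min [-0.1681 -0.1385] max [-0.0922 -0.0627] rectc [-0.136  -0.0956]
wax_block 0.67 404 mean [-0.1223  0.1237] min [-0.1515  0.0989] max [-0.0931  0.1489] rectc [-0.1224  0.1236]
spool 0.9 414 mean [-0.188  -0.2571] min [-0.2068 -0.2834] max [-0.1696 -0.2309] rectc [-0.1873 -0.2571]
tape_roll 0.57 1489 mean [-0.0861 -0.281 ] min [-0.1394 -0.3385] max [-0.0313 -0.2226] rectc [-0.0854 -0.2803]
bay 0.85 2146 mean [ 0.03   -0.0019] min [-0.0559 -0.1641] max [0.0613 0.1638] rectc [ 0.0028 -0.0002]
```

Emit:
drive_tool:
  series:
    - [-2.5, -3.9, 0, 0, 0.3]
    - [-2.5, -3.9, 0, 0, 0.3]
    - [-2.5, -3.9, 0, 0, 0.3]
    - [-2.5, -3.9, 0, 0, 0.3]
    - [-2.5, -3.9, 0, 0, 0.3]
    - [-2.5, -3.9, 0, 0, 0.3]
    - [-2.5, -3.9, 0, 0, 0.3]
    - [-2.5, -3.9, 0, 0, 0.3]

```text
t: 2.2
eef_pos: [0.5541, 0.2006, 0.2313]
tool_rot: [0.0, -0.054, 0.999, 0.0]
contact_force: [0.9, 0.6, -0.5]
gripper_width: 0.351
grasp_force: 0.0
```

Emit:
drive_tool:
  series:
    - [2.8, -4.0, 0, 0, 0.3]
    - [2.8, -4.0, 0, 0, 0.3]
    - [2.8, -4.0, 0, 0, 0.3]
    - [2.8, -4.0, 0, 0, 0.3]
    - [2.8, -4.0, 0, 0, 0.3]
    - [2.8, -4.0, 0, 0, 0.3]
    - [2.8, -4.0, 0, 0, 0.3]
    - [2.8, -4.0, 0, 0, 0.3]

```text
t: 3.0
eef_pos: [0.3637, -0.1418, 0.2316]
tool_rot: [0.001, -0.054, 0.999, -0.0]
contact_force: [1.2, -0.6, -0.2]
gripper_width: 0.351
grasp_force: 0.0
```

```bash
python3 st.py
```

```text
t 3.0 bay [[-0.2243  0.1342]] world [ 0.3637 -0.1418  0.2316] yaw err deg 0.2575240843358934 g 0.35136984109182073 [ 1.1965 -0.6396 -0.2241]
```

Emit:
drive_tool:
  series:
    - [0, -3.7, 0, 0, 0.3]
    - [0, -3.7, 0, 0, 0.3]
    - [0, -3.6, 0, 0, 0.3]
    - [0, 0, 4.5, 0, 0.3]
    - [0, 0, 4.5, 0, 0.3]
    - [0, 0, 4.5, 0, 0.3]
    - [0, 0, 4.0, 0, 0.3]
    - [0, 0, 0, 0, 0.3]

```text
t: 3.8
eef_pos: [0.3731, -0.2483, 0.0523]
tool_rot: [-0.004, -0.053, 0.999, 0.002]
contact_force: [-0.3, 0.6, 0.3]
gripper_width: 0.35
grasp_force: 0.0
```

```bash
python3 st.py; python3 -c "
from h import *
save('side','side1')"
```

```text
t 3.8 bay [[-0.2259  0.0273]] world [ 0.3731 -0.2483  0.0523] yaw err deg 0.2245446592586442 g 0.3504982735874948 [-0.35    0.5723  0.3218]
```

View pics/side1.png

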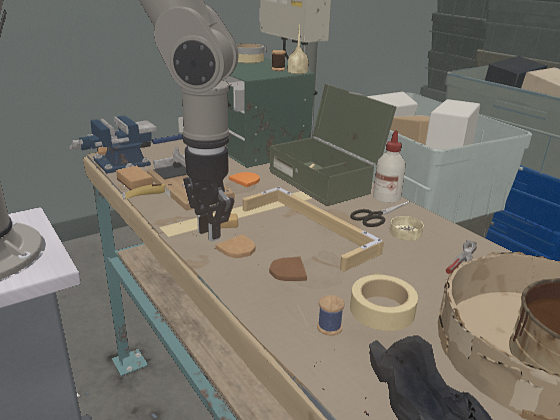

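The fingers hang just behind the light lift (237,245), with space to lower them.

Emit:
drive_tool:
  series:
    - [0, 0, 2.0, 0, 0.3]
    - [0, 0, 1.6, 0, 0.3]
    - [0, 0, 0.8, 0, 0.3]
    - [0, 0, 0.2, 0, 0.3]
    - [0, 0, 0, 0, 0.3]
    - [0, 0, 0, 0, 0.3]

```text
t: 4.45
eef_pos: [0.3761, -0.2513, 0.0113]
tool_rot: [0.001, -0.052, 0.999, -0.0]
contact_force: [-0.5, -0.3, 0.2]
gripper_width: 0.351
grasp_force: 0.0
```

```bash
python3 st.py
```

```text
t 4.45 bay [[-0.2232  0.024 ]] world [ 0.3761 -0.2513  0.0113] yaw err deg 0.06956788361049995 g 0.35079245991990604 [-0.549  -0.3493  0.1928]
```

Emit:
drive_tool:
  series:
    - [0, 0, 0.7, 0, 0.3]
    - [0, 0, 0, 0, 0.3]
    - [-1.0, 0, 0, 0, 0.3]
    - [-1.5, 0, 0, 0, 0.3]
    - [-1.5, 0, 0, 0, 0.3]
    - [-1.5, 0, 0, 0, 0.3]
    - [-1.5, 0, 0, 0, 0.3]
    - [0, 0, 0, 0, 0.3]

```text
t: 5.25
eef_pos: [0.4483, -0.2432, 0.0034]
tool_rot: [0.001, -0.053, 0.999, -0.0]
contact_force: [0.8, 0.0, 0.4]
gripper_width: 0.346
grasp_force: 0.0
```

```bash
python3 st.py; python3 -c "
from h import *
save('side','side2')"; python3 look.py top2 | grep lift
```

```text
t 5.25 bay [[-0.1505  0.0247]] world [ 0.4483 -0.2432  0.0034] yaw err deg 0.2289445549526603 g 0.34623343296294795 [0.7504 0.045  0.4213]
lift_a 0.8 818 mean [0.059  0.2966] min [0.0265 0.259 ] max [0.0965 0.3306] rectc [0.0626 0.2967]
lift_a 0.77 857 mean [-0.133  -0.0981] min [-0.1683 -0.1407] max [-0.0922 -0.0633] rectc [-0.1354 -0.0959]
```

View pics/side2.png

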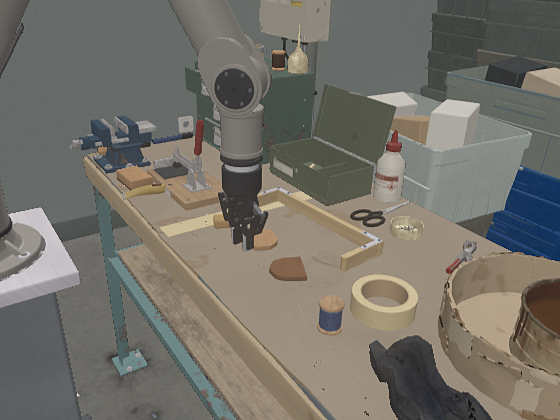

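The light lift (265,240) is moving straight ahead of the fingers. I'll continue the push.

Emit:
drive_tool:
  series:
    - [-1.5, 0, 0, 0, 0.3]
    - [-1.5, 0, 0, 0, 0.3]
    - [-1.5, 0, 0, 0, 0.3]
    - [-1.5, 0, 0, 0, 0.3]
    - [-1.5, 0, 0, 0, 0.3]
    - [-1.5, 0, 0, 0, 0.3]
    - [-0.9, 0, 0, 0, 0.3]
    - [0, 0, 0, 0, 0.3]

```text
t: 6.4
eef_pos: [0.5456, -0.2328, 0.0032]
tool_rot: [0.001, -0.053, 0.999, -0.0]
contact_force: [0.0, 0.2, 0.0]
gripper_width: 0.349
grasp_force: 0.0
```

```bash
python3 st.py; python3 look.py top3 | grep lift; python3 - <<'E'
from h import *
save('side','side3')
for d in imaging.cut_out("lift_a","side"):
    v,u=np.where(d["mask"]); b=bay(world("side",np.c_[u,v],.01)); print(d["conf"],b.mean(0),b.min(0),b.max(0))
E
```

```text
t 6.4 bay [[-0.0527  0.0251]] world [ 0.5456 -0.2328  0.0032] yaw err deg 0.1847838393056381 g 0.34910073440355727 [0.0015 0.1513 0.0001]
lift_a 0.94 810 mean [0.0579 0.2968] min [0.0247 0.259 ] max [0.0947 0.3314] rectc [0.0617 0.2983]
lift_a 0.61 908 mean [-0.1335 -0.0974] min [-0.1702 -0.1407] max [-0.0922 -0.0608] rectc [-0.1358 -0.0956]
lift_a 0.43 1419 mean [-0.0816 -0.2913] min [-0.1368 -0.3491] max [-0.0251 -0.2305] rectc [-0.0807 -0.2903]
0.82 [0.0563 0.2983] [0.0193 0.2513] [0.0997 0.3418]
0.69 [-0.0054  0.0106] [-0.043  -0.0192] [0.0299 0.0478]
0.57 [-0.1354 -0.0997] [-0.1749 -0.1483] [-0.0892 -0.0591]
```

Emit:
drive_tool:
  series:
    - [-1.0, 0, 0, 0, 0.3]
    - [0, 0, 0, 0, 0.3]
    - [2.0, 0, 0, 0, 0.3]
    - [0, 0, -3.0, 0, 0.3]
    - [0, 0, -3.0, 0, 0.3]
    - [3.5, -3.1, 0, 0, 0.3]
    - [3.5, -3.1, 0, 0, 0.3]
    - [3.5, -3.1, 0, 0, 0.3]

```text
t: 7.6
eef_pos: [0.4383, -0.3388, 0.0638]
tool_rot: [0.001, -0.053, 0.999, -0.0]
contact_force: [0.7, -0.9, -0.7]
gripper_width: 0.352
grasp_force: 0.0
```

Emit:
drive_tool:
  series:
    - [3.5, -3.1, 0, 0, 0.3]
    - [0, 0, 0, 0, 0.3]
    - [0, 0, 2.0, 0, 0.3]
    - [0, 0, 2.0, 0, 0.3]
    - [0, 0, 0, 0, 0.3]

```text
t: 8.1
eef_pos: [0.4062, -0.3709, 0.0214]
tool_rot: [-0.001, -0.052, 0.999, 0.001]
contact_force: [-0.7, 0.5, -0.1]
gripper_width: 0.352
grasp_force: 0.0
```

```bash
python3 st.py; python3 look.py top4
```

```text
t 8.1 bay [[-0.2055 -0.0981]] world [ 0.4062 -0.3709  0.0214] yaw err deg 0.08581461514204351 g 0.3516787970152018 [-0.6707  0.4858 -0.0582]
lift_a 0.71 830 mean [-0.0017  0.0202] min [-0.0366 -0.0167] max [0.0359 0.0529] rectc [-0.0019  0.0168]
lift_a 0.68 818 mean [0.0587 0.2962] min [0.026 0.259] max [0.0947 0.3306] rectc [0.0614 0.2957]
lift_a 0.57 786 mean [-0.1325 -0.0971] min [-0.1674 -0.1385] max [-0.0944 -0.0633] rectc [-0.1358 -0.0956]
wax_block 0.72 410 mean [-0.1222  0.1236] min [-0.1513  0.0989] max [-0.0929  0.1489] rectc [-0.1222  0.1239]
spool 0.89 381 mean [-0.1879 -0.2566] min [-0.2056 -0.2813] max [-0.1693 -0.2312] rectc [-0.1872 -0.2561]
tape_roll 0.75 1532 mean [-0.086  -0.2808] min [-0.1396 -0.3385] max [-0.0313 -0.222 ] rectc [-0.0854 -0.2802]
bay 0.58 2201 mean [ 0.0282 -0.0002] min [-0.0561 -0.1661] max [0.061  0.1661] rectc [ 0.0027 -0.    ]
bay 0.34 391 mean [-0.1232  0.1229] min [-0.1497  0.0979] max [-0.0958  0.1492] rectc [-0.1234  0.1234]
```

View pics/top4.png

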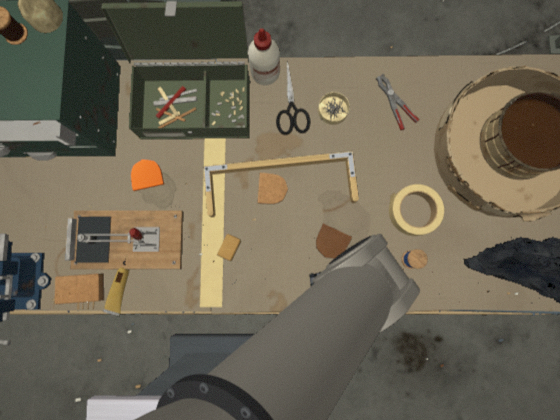

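The light lift lies inside the bay (272,188), and the bystanders haven't moved. Next is the dark lift at (333,240).

Emit:
drive_tool:
  series:
    - [0, 0, 1.7, 0, 0.3]
    - [0, 0, 0, 0, 0.3]
    - [-1.0, 0, 0, 0, 0.3]
    - [-1.5, 0, 0, 0, 0.3]
    - [-1.5, 0, 0, 0, 0.3]
    - [-1.5, 0.2, 0, 0, 0.3]
    - [-1.5, 0.2, 0, 0, 0.3]
    - [0, 0, 0, 0, 0.3]

```text
t: 9.2
eef_pos: [0.4798, -0.3599, 0.0064]
tool_rot: [0.001, -0.054, 0.999, -0.0]
contact_force: [1.0, -0.3, -0.7]
gripper_width: 0.346
grasp_force: 0.0
```

```bash
cat > side.py <<'E'
from h import *
import sys
save('side',sys.argv[1])
for d in imaging.cut_out("lift_a","side"):
    v,u=np.where(d["mask"]); b=bay(world("side",np.c_[u,v],.01)); print(d["conf"],b.mean(0),b.min(0),b.max(0))
E
python3 st.py; python3 side.py side5;python3 look.py top5 | grep lift
```

```text
t 9.2 bay [[-0.1312 -0.0947]] world [ 0.4798 -0.3599  0.0064] yaw err deg 0.27126080700557315 g 0.3457765516604412 [ 0.9788 -0.2715 -0.6941]
0.76 [-0.0899 -0.1103] [-0.1241 -0.1424] [-0.0499 -0.0758]
0.51 [0.0595 0.2953] [0.0251 0.2533] [0.0997 0.335 ]
0.47 [0.0204 0.0025] [ 0.0104 -0.0099] [0.0308 0.0165]
lift_a 0.75 809 mean [0.0584 0.2961] min [0.0268 0.2588] max [0.0947 0.3304] rectc [0.0619 0.2957]
lift_a 0.57 762 mean [-0.0025  0.0211] min [-0.0362 -0.014 ] max [0.0357 0.0529] rectc [-0.0026  0.0176]
```

View pics/side5.png

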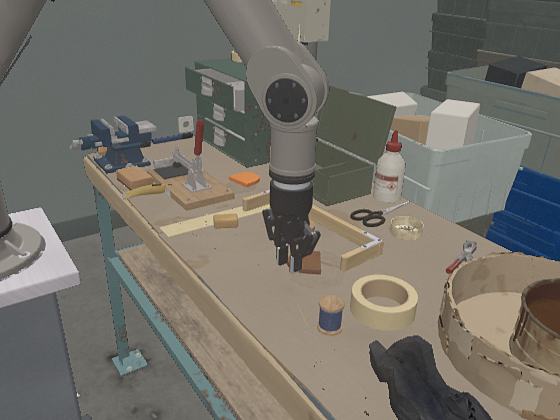

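The dark lift (312,262) is square against both fingers and about to enter, with roughly 12 mm to the right wall. I'll continue with a slight leftward drift.

Emit:
drive_tool:
  series:
    - [-1.5, 0.2, 0.2, 0, 0.3]
    - [-1.5, 0.2, 0, 0, 0.3]
    - [-1.5, 0.2, 0, 0, 0.3]
    - [-1.5, 0.2, 0, 0, 0.3]
    - [-1.5, 0, 0, 0, 0.3]
    - [-1.0, 0, 0, 0, 0.3]
    - [-0.5, 0, 0, 0, 0.3]
    - [0, 0, 0, 0, 0.3]

```text
t: 10.4
eef_pos: [0.5657, -0.3436, 0.0042]
tool_rot: [0.0, -0.052, 0.999, -0.0]
contact_force: [0.7, -0.2, -0.1]
gripper_width: 0.347
grasp_force: 0.0
```

```bash
python3 st.py; python3 side.py side6;python3 look.py top6 | grep lift
```

```text
t 10.4 bay [[-0.044  -0.0872]] world [ 0.5657 -0.3436  0.0042] yaw err deg 0.11057720935148377 g 0.3472940894235161 [ 0.6624 -0.1776 -0.09  ]
0.8 [ 0.0002 -0.0976] [-0.0388 -0.1236] [ 0.0449 -0.0567]
0.77 [-0.0159  0.0227] [-0.0411 -0.0192] [0.0365 0.0574]
0.76 [0.0572 0.2964] [0.0213 0.2533] [0.0975 0.3371]
lift_a 0.74 767 mean [0.0574 0.2958] min [0.027  0.2571] max [0.0924 0.3302] rectc [0.0608 0.2945]
```

Emit:
drive_tool:
  series:
    - [-0.3, 0, 0, 0, 0.3]
    - [0, 0, 0, 0, 0.3]
    - [2.0, 0, 0, 0, 0.3]
    - [0, 0, -4.0, 0, 0.3]
    - [0, 0, -4.0, 0, 0.3]
    - [4.0, 0, -4.0, 0, 0.3]
    - [4.0, 0, 0, 0, 0.3]
    - [4.0, 0, 0, 0, 0.3]

```text
t: 11.6
eef_pos: [0.4329, -0.3581, 0.1211]
tool_rot: [0.001, -0.052, 0.999, -0.001]
contact_force: [-0.1, -0.0, -0.0]
gripper_width: 0.347
grasp_force: 0.0
```

Emit:
drive_tool:
  series:
    - [2.0, 0, -2.0, 0, 0.3]
    - [0, 0, 0, 0, 0.3]
    - [0, 0, 0, 0, 0.3]

```text
t: 11.9
eef_pos: [0.4142, -0.3598, 0.1402]
tool_rot: [0.001, -0.052, 0.999, -0.0]
contact_force: [1.1, 0.3, -0.1]
gripper_width: 0.351
grasp_force: 0.0
```

```bash
python3 st.py; python3 look.py top7;python3 side.py side7
```

```text
t 11.9 bay [[-0.1965 -0.0878]] world [ 0.4142 -0.3598  0.1402] yaw err deg 0.04489708579455472 g 0.35128367724432125 [ 1.1295  0.2652 -0.1016]
lift_a 0.92 818 mean [0.0569 0.2958] min [0.025  0.2569] max [0.0924 0.3304] rectc [0.0601 0.2947]
lift_a 0.58 802 mean [-0.0013 -0.091 ] min [-0.0375 -0.1322] max [ 0.0406 -0.0562] rectc [-0.0029 -0.0886]
lift_a 0.55 776 mean [-0.0025  0.0208] min [-0.0366 -0.0142] max [0.0357 0.0529] rectc [-0.0027  0.0175]
wax_block 0.76 410 mean [-0.1216  0.1243] min [-0.1494  0.0989] max [-0.0929  0.1508] rectc [-0.1213  0.1245]
spool 0.47 766 mean [-0.0101  0.0202] min [-0.0428 -0.0134] max [0.0261 0.0508] rectc [-0.0106  0.0171]
tape_roll 0.83 1428 mean [-0.0839 -0.2805] min [-0.1404 -0.3368] max [-0.0311 -0.2217] rectc [-0.0854 -0.2798]
bay 0.64 1992 mean [ 0.0284 -0.0003] min [-0.0561 -0.1641] max [0.0596 0.1638] rectc [ 0.0018 -0.0002]
bay 0.64 767 mean [-0.0065  0.0207] min [-0.0396 -0.0134] max [0.0307 0.052 ] rectc [-0.0065  0.0173]
0.8 [-0.003  -0.0893] [-0.0421 -0.1233] [ 0.0449 -0.0544]
0.56 [-0.0044  0.0198] [-0.04   -0.0205] [0.0383 0.0574]
```

View pics/top7.png

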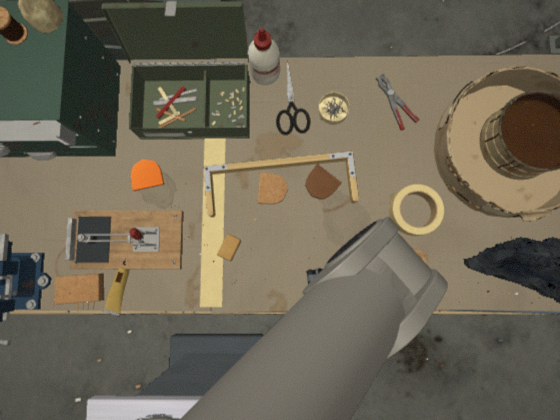

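Both lifts (272,188) and (322,182) lie inside the bay, each about 10 mm beyond the required depth. The bystanders visible here are unmoved, and the spool, hidden behind the arm, was never approached.

```bash
python3 -c "
from h import *
print(hand_in())"
```

```text
the job is handed in; nothing more can be done
None
```

I swept both heel lifts flat into the bay and handed the job in at about 12 s. In the last images each centre was about 42 mm behind the front line (32 mm needed), and the wax block and tape roll had not moved. The arm hid the spool in the last top view, but it was in place before the second sweep and I never went near it. The hand-in call did not report a verdict.

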